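Make up two dispensary orders in their cell trays

ROBOT

A 7-joint arm with a two-finger parallel gripper is mounted at the origin on the work surface. World frame = base frame: x ahead of the robot, y to its left, z up, the work surface at z = 0. Lengths are in m, angles in rad, forces in N, time in s.
With the tool pointing down it reaches from about 0.375 to 0.925 m from the base axis. Payload 3.1 kg.
Tool frame: the origin (TCP) lies between the finger pads; the fingertips stand 17 mm ahead of it and the grasp point (between the pads) lies 2 mm behind it (env.tip_reach is the z of the fingertips in the tool frame, in m); z points along the fingers, y is the line along which they close (so a half turn about z gives the same grasp; the last joint's range is limited). The gripper opens to 85 mm and grips with 20 to 120 N. Pads are 22 mm wide; open, the fingers measure 114 mm over their backs; the gripper's body (76 mm by 85 mm) begins 54 mm behind the grasp point. The pads swing forward as they close: fully open they stand 13 mm farther back than shut.
Start: joints at [-1.44, 0.383, 0.044, 1.598, -0.018, 1.161, -0.05], TCP at [0.147, 0.633, 0.248] pointing down, gripper open.
Joint ranges: [-2.61, 2.61], [-0.41, 2.15], [-1.48, 1.57], [0, 2.5], [-1.57, 4.71], [0.05, 1.97], [-2.85, 2.85]. Speed limits (rad/s): [2.79, 2.79, 3.14, 3.14, 3.14, 3.14, 3.14].

INTERFACE

Orientations are given as [roll, pitch, yaw] about the fixed x, y, z axes, in that order (R = Rz(yaw) Ry(pitch) Rx(roll)).
In Python, from plant import env gives the robot as it stands.
- The arm moves only by the shell command python3 -m inch 'ROWS'. ROWS is JSON, a list that holds one entry, the list of rows, each a list of 7 numbers: the opening in per cent of the stroke, from 0 (shut) to 100 (fully open), then the shift along the tool's x, y, z in mm, then the turn, a rotation vector about the tool's x, y, z in rad. In form: [[[gripper, dx, dy, dz, ax, ay, az], ...]]. A call has 1 to 8 rows; each row is the pose to reach, as a shift and turn from the pose commanded when the call began, along the tool's axes at that moment; what a row does not reach only later rows make up. A row lasts 1/8 s, in which the tool goes at most 62.5 mm and 10.7 degrees, less where a joint would pass 70% of its speed; a pose out of reach is approached as far as the arm can. A call with a gripper value outside its range is refused whole. The fingers move at their own pace and stop on an object; the grip force is fixed at half the most. Time passes only in rows, so rows that repeat a pose let the fingers close. It gives the time, the measured TCP pose, the force, the opening and the grip force at its end, in the units of the state.
- env.state(): the state, without advancing time (a new reading comes with each control period).
- env.read_camera(name): name is "side" or "top" or "wrist"; returns the picture (420x560x3 uint8, red, green, blue); there is no depth.
- env.camera_info(name): a dict with "mtx" (3x3 intrinsics, pixels), "k1" (the pictures are not rectified: a ray, as slopes to the right and down, at radius r is drawn at 1 + k1 r^2 times it, then the intrinsics apply), "rvec" (rotation vector, rad) and "tvec" (3), from world to camera coordinates, as OpenCV has them. Camera axes: x right, y down, z forward; pixel columns grow to the right and rows downward; lengths in m; the calibration is good to about 2 mm. A picture is of the moment at which its call begins: read the wrist's pose just before it. camera_info takes no time and is no camera call; for the wrist camera it gives the pose at the moment of the call.
- env.finish_job(): hands the job in; it is judged then, once.
The state is a dict: "time": time; "q": joint angles; "qd": joint speeds; "effort": joint torques, N m; "tcp_pos": TCP position; "eef_rot": TCP orientation; "force": force on the tool from outside, world axes, zero at the start; "torque": the same for the moment, N m; "width": finger opening in m; "finger_force": force on a finger pad.
Only numpy, scipy, OpenCV 4.12 (cv2) and the standard library are available. Lean on these libraries where they do the work, as an engineer would, in place of code of your own. Each camera call takes 0.05 s, during which the arm holds its last target. There are 200 camera calls.

TASK

Make up the two orders on the dispensary counter: the tall bottle and the cardboard carton go in the tray with two cells; the squat white jar, the slim white tube and the square metal tin go in the tray with three cells. Put one thing in each cell, any cell of its tray, standing upright flat on the cell's floor, and set each down rather than dropping it. The short bottle, the mortar and the wooden stamp belong to neither order: leave them standing where they are.

Things in the scene. Friction and masses are not known exactly. Their poses are not given: they have to be found in the camera images.
- tall_bottle_mid (a point): Tall brown round medicine bottle with a paper band and a white cap: 50 mm diameter, 100 mm high, straight-sided up to 70 mm, then a shoulder and a 29 mm wide cap; about 0.16 kg. Stands upright on the counter at the start. The point is at its centre, half-way up; z is its upright axis.
- carton_mid (a point): Plain brown cardboard carton with a pale paper band round it, rigid: 36 mm along its x, 60 mm along its y, 75 mm high; about 0.07 kg. Stands upright on the counter at the start. The point is at its centre, half-way up; z is its upright axis.
- jar_mid (a point): Squat round white lidded ointment jar: 60 mm diameter, 56 mm high; about 0.16 kg. It is solid-topped, unlike the open mortar. Stands upright on the counter at the start. The point is at its centre, half-way up; z is its upright axis.
- tube_mid (a point): Slim round white plastic tube with a grey lid: 34 mm diameter, 80 mm high; about 0.05 kg. Stands upright on the counter at the start. The point is at its centre, half-way up; z is its upright axis.
- tin_mid (a point): Square bare metal tin with a lid: 48 x 48 mm (sides along its x and y), 52 mm high; about 0.11 kg. Stands upright on the counter at the start. The point is at its centre, half-way up; z is its upright axis.
- short_bottle_mid (a point): Short brown round medicine bottle, made like the tall one but lower: 50 mm diameter, 68 mm high. Belongs to neither order, to be left alone. Stands upright on the counter at the start. The point is at its centre, half-way up; z is its upright axis.
- mortar_mid (a point): Small open white ceramic mortar: 68 mm across the rim, 50 mm high. To be left alone. Stands upright on the counter at the start. The point is at its centre, half-way up; z is its upright axis.
- stamp_mid (a point): Wooden hand stamp: 36 mm square block with a turned knob handle on top, 60 mm high. To be left alone. Stands upright on the counter at the start. The point is at its centre, half-way up; z is its upright axis.
- tray2: Shallow pale wooden tray with two square cells in a row: 164 mm along its x, 84 mm along its y. Cell centres lie 40 mm from the tray's centre, to +x and -x. The origin is at the centre of its underside on the counter; x runs along the row of cells. Floor 4 mm thick, walls and dividers 4 mm thick with their tops 14 mm above the counter; each cell is 76 x 76 mm inside. Fixed to the counter.
- tray3: Shallow pale wooden tray with three square cells in a row: 244 mm along its x, 84 mm along its y. Cell centres lie at the tray's centre and 80 mm from it, to +x and -x. The origin is at the centre of its underside on the counter; x runs along the row of cells. Floor 4 mm thick, walls and dividers 4 mm thick with their tops 14 mm above the counter; each cell is 76 x 76 mm inside. Fixed to the counter.
Mind the look-alikes: they are no part of the job. What is shaped like the part that bears jar_mid but blue, green or pink is not meant.

How it is judged:
By the outcome, as a careful person would: the job done as asked, in the order asked, and still so for the second after the job is handed in, with the robot touching nothing.
It also fails if it takes over 141 s, if anything falls off the work surface, if the arm or the gripper's body presses on something with over 40 N, if the wrist force passes 120 N, or if a joint passes its speed limit or range.

## Working session

There is one attempt and no reset: what is moved stays moved. The work goes in short steps, Python scripts to look and compute and a shell command to move; the robot and the scene stay as the last step left them, time stands still between calls to the robot, and variables do not carry over. Pictures are saved under pics/ and viewed, at most 14 in all, crops included, and the job is handed in when it is done.

```bash
ls; mkdir -p pics; python3 - <<'E'
from plant import env
import cv2
for n in ("top","side","wrist"):
    im=env.read_camera(n); cv2.imwrite(f"pics/{n}0.png",im[:,:,::-1]); 
    i=env.camera_info(n); print(n,i)
print(env.state(), env.tip_reach)
E
```

```text
pics
top {'mtx': array([[410.56448271,   0.        , 273.91434738],
       [  0.        , 410.56448271, 208.07515587],
       [  0.        ,   0.        ,   1.        ]]), 'k1': -0.03209693176251152, 'rvec': array([ 2.11025446, -2.13293778,  0.18921595]), 'tvec': array([-0.00374616,  0.63473205,  0.7461937 ])}
side {'mtx': array([[528.61999254,   0.        , 280.98250123],
       [  0.        , 528.61999254, 206.86479776],
       [  0.        ,   0.        ,   1.        ]]), 'k1': -0.03005742617842072, 'rvec': array([ 0.72613567, -2.69606647,  0.98313371]), 'tvec': array([0.53923172, 0.28976805, 1.1036104 ])}
wrist {'mtx': array([[365.47212256,   0.        , 273.89861252],
       [  0.        , 365.47212256, 212.78932689],
       [  0.        ,   0.        ,   1.        ]]), 'k1': -0.03716543008414165, 'rvec': array([-2.25205051, -1.78769397, -0.28800769]), 'tvec': array([-0.64926337, -0.03990493,  0.37999368])}
{'time': 0.15, 'q': array([-1.43979961,  0.38361763,  0.04385172,  1.59919261, -0.0178962 ,
        1.16121758, -0.0498999 ]), 'qd': array([ 0.00118092, -0.0021643 , -0.00012666, -0.00586718,  0.00020981,
        0.00043406, -0.00010425]), 'effort': array([ 1.68582654e-03, -4.34050763e+01,  1.02663036e+00, -2.49980521e+01,
        1.07102422e-02,  7.24242185e-03, -1.16080474e-05]), 'tcp_pos': array([0.14726625, 0.63238188, 0.24720458]), 'eef_rot': array([-3.13955285e+00,  1.08824092e-04,  2.91286723e+00]), 'force': array([-0.08446064, -0.40889475,  0.67035106]), 'torque': array([-0.03431674, -0.02489527,  0.04934961]), 'finger_force': 0.0, 'width': 0.0855228866837524} 0.017
```

View pics/top0.png

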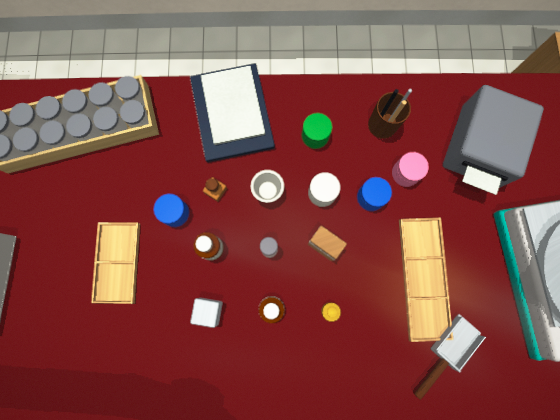

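View pics/side0.png

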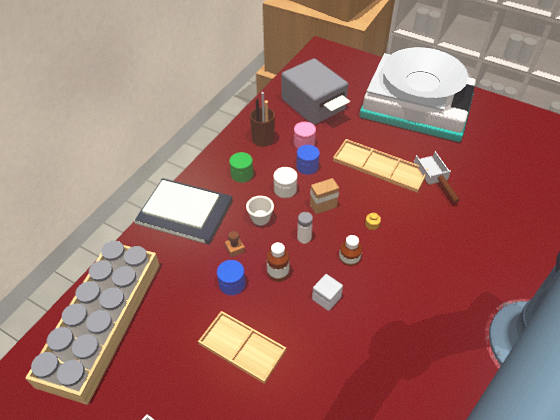

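```bash
cat > h.py <<'E'
import numpy as np, cv2
from plant import env
from scipy.spatial.transform import Rotation as Ro
def ray(info,uv):
    K=info["mtx"];d=(np.array(uv,float)-K[:2,2])/K[0,0]
    u=d.copy()
    for _ in range(20): u=d/(1+info["k1"]*(u@u))
    R=cv2.Rodrigues(info["rvec"])[0]
    return -R.T@info["tvec"], R.T@np.append(u,1)
def onz(info,uv,z):
    o,d=ray(info,uv); return o+d*(z-o[2])/d[2]
def tri(i1,p1,i2,p2):
    o,d=ray(i1,p1);q,e=ray(i2,p2)
    s=np.linalg.lstsq(np.c_[d,-e],q-o,rcond=None)[0]
    a,b=o+s[0]*d,q+s[1]*e
    return (a+b)/2,np.linalg.norm(a-b)
def blobs(im,mask,amin=40,box=None):
    m=mask.astype(np.uint8)*255
    if box: 
        z=np.zeros_like(m);x0,y0,x1,y1=box;z[y0:y1,x0:x1]=m[y0:y1,x0:x1];m=z
    return [c for c in cv2.findContours(m,cv2.RETR_EXTERNAL,cv2.CHAIN_APPROX_NONE)[0] if cv2.contourArea(c)>amin]
E
python3 - <<'E'
from h import *
t=cv2.imread("pics/top0.png");s=cv2.imread("pics/side0.png")
it,is_=[env.camera_info(n) for n in("top","side")]
print("cams",ray(it,(280,210))[0],ray(is_,(280,210))[0])
for n,im,box in(("top",t,(85,160,460,350)),("side",s,(190,130,430,385))):
    hsv=cv2.cvtColor(im,cv2.COLOR_BGR2HSV)
    m=(np.max(im[:,:,:2],axis=2)>50)
    print(n)
    for c in blobs(im,m,60,box):
        r=cv2.minAreaRect(c); w=(np.abs(hsv[...,1].astype(int))<60)
        print(np.round(r[0],1),np.round(r[1],1),round(r[2],1),int(cv2.contourArea(c)))
a=cv2.resize(t[160:340,140:440],(800,480),interpolation=cv2.INTER_CUBIC)
cv2.imwrite("pics/c_top.png",a)
b=cv2.resize(s[150:320,210:410],(706,600),interpolation=cv2.INTER_CUBIC)
cv2.imwrite("pics/c_side.png",b)
E
```

```text
cams [ 0.4868893  -0.01513091  0.84994923] [0.2173654  0.69283805 1.03219184]
top
[330.5 311.5] [19. 19.] 90.0 282
[205.8 312.3] [29.1 28.5] 10.3 759
[271. 309.] [26. 26.] 90.0 386
[268.  246.5] [21. 18.] 90.0 303
[208.5 246.5] [27. 29.] 90.0 599
[326.7 243.5] [33.8 24.6] 35.0 768
[115.  262.5] [43.9 84. ] 4.1 3449
[421. 283.] [132.  76.] 90.0 6915
[170.5 210.5] [36.8 31.1] 45.0 909
[213.6 187.9] [20.2 18. ] 33.7 310
[374. 194.] [31.1 36.8] 45.0 903
[324. 189.] [34. 32.] 90.0 858
[267.  185.5] [33. 34.] 90.0 889
[451. 166.] [12. 16.] 90.0 147
[410. 173.] [26. 36.] 90.0 752
side
[309.5 257. ] [254. 239.] 90.0 45411
```

View pics/c_top.png

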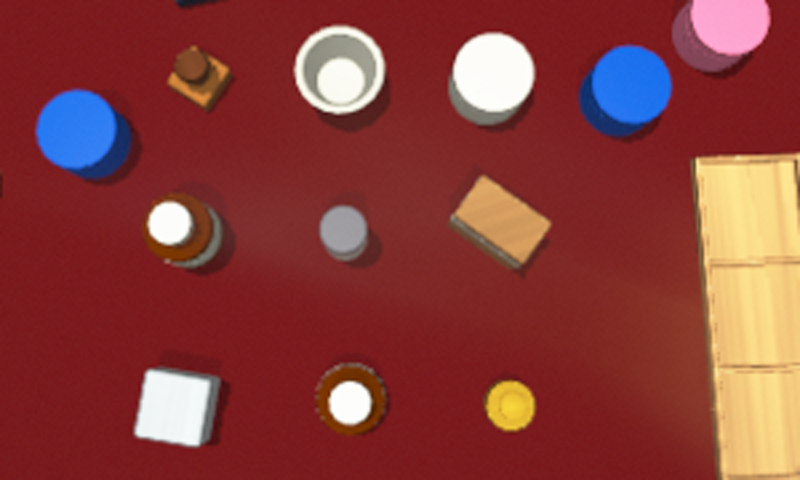

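View pics/c_side.png

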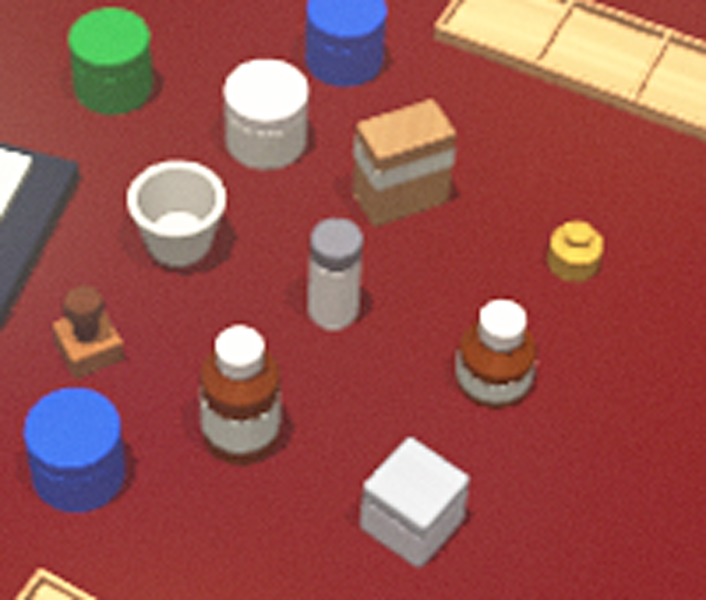

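Named candidates (full-image pixels, top view):
- **White round things:** jar (324,189) has a solid lid and is the one meant. Mortar (267,186) is open, and the blue, green and pink ones are look-alikes.
- **Brown bottles:** (207,246) shows a longer body in the side view and is the tall one. (271,310) is the short one.
- **Square things:** tin (206,312) is bare metal. The carton is (327,243), and the stamp (214,188) has a knob.
- **Slim tube:** (269,246).

```bash
cat > m.py <<'E'
from h import *
t=cv2.imread("pics/top0.png");s=cv2.imread("pics/side0.png")
it,is_=[env.camera_info(n) for n in("top","side")]
T=lambda p:(np.array(p)+.5)*300/800-.5+[140,160]
S=lambda p:(np.array(p)+.5)*200/706-.5+[210,150]
E={"tall":((170,222),(240,347)),"jar":((493,73),(266,93)),"tube":((343,227),(336,240)),"tin":((176,406),(415,485)),"carton":((501,219),(406,132)),"short":((350,403),(503,317))}
H=dict(tall=.1,jar=.056,tube=.08,tin=.052,carton=.075,short=.068)
for k,(a,b) in E.items():
    p,e=tri(it,T(a),is_,S(b)); print(k,np.round(p*1000),"gap",round(e*1e3,1),"top@H",np.round(onz(it,T(a),H[k])[:2]*1000,1),"side@H",np.round(onz(is_,S(b),H[k])[:2]*1000,1))
c=[onz(it,T(p),.075)[:2] for p in((484,176),(551,222),(518,265),(452,213))]
d=[onz(it,T(p),.052)[:2] for p in((149,368),(219,376),(203,445),(136,436))]
for n,q in(("carton",c),("tin",d)):
    for i in range(4):
        v=q[(i+1)%4]-q[i]; print(n,np.round(np.linalg.norm(v)*1e3),round(np.degrees(np.arctan2(v[1],v[0])),1))
for n,im,inf in(("top",t,it),("side",s,is_)):
    hsv=cv2.cvtColor(im,cv2.COLOR_BGR2HSV)
    m=(hsv[...,0]>12)&(hsv[...,0]<30)&(hsv[...,1]>60)&(hsv[...,2]>130)
    m=cv2.morphologyEx(m.astype(np.uint8),cv2.MORPH_CLOSE,np.ones((5,5)))
    m=cv2.morphologyEx(m,cv2.MORPH_OPEN,np.ones((9,9)))
    for ct in blobs(im,m,1500):
        b=cv2.boxPoints(cv2.minAreaRect(ct)); P=np.array([onz(inf,p,.012)[:2] for p in b]); v=P[1]-P[0];w=P[2]-P[1]
        print(n,b.round().tolist(),"ctr",np.round(P.mean(0)*1e3,1),"sz",np.round([np.linalg.norm(v)*1e3,np.linalg.norm(w)*1e3]),np.degrees([np.arctan2(v[1],v[0]),np.arctan2(w[1],w[0])]).round(1))
E
python3 m.py
```

```text
tall [563. 119.  99.] gap 0.8 top@H [563.4 119.1] side@H [562.4 119.5]
jar [ 677. -112.   54.] gap 0.1 top@H [ 676.5 -111.5] side@H [ 676.2 -110.3]
tube [560.   0.  78.] gap 1.3 top@H [560.7   0.6] side@H [559.    1.4]
tin [437. 122.  46.] gap 0.3 top@H [437.1 120.8] side@H [435.6 125.6]
carton [ 565. -112.   74.] gap 0.6 top@H [ 565.6 -111.4] side@H [ 564.8 -111. ]
short [439.  -3.  71.] gap 0.1 top@H [439.2  -3.1] side@H [440.1  -5.2]
carton 57.0 -125.7
carton 39.0 140.8
carton 59.0 50.7
carton 35.0 -41.9
tin 51.0 -96.8
tin 49.0 167.2
tin 48.0 82.3
tin 48.0 -9.9
top [[91.0, 302.0], [96.0, 221.0], [137.0, 223.0], [133.0, 304.0]] ctr [535.4 317. ] sz [166.  88.] [  0.4 -93.9]
top [[398.0, 219.0], [441.0, 215.0], [452.0, 339.0], [410.0, 343.0]] ctr [ 497.4 -314.5] sz [ 90. 247.] [ -85.5 -179.4]
side [[197.0, 343.0], [219.0, 308.0], [286.0, 348.0], [265.0, 383.0]] ctr [535.9 315.5] sz [ 92. 173.] [-84.  177.7]
side [[64.0, 396.0], [150.0, 252.0], [169.0, 264.0], [84.0, 407.0]] ctr [784.9 404.6] sz [361.  60.] [-78.3 177.1]
side [[333.0, 160.0], [342.0, 136.0], [427.0, 168.0], [418.0, 192.0]] ctr [ 499.4 -314.8] sz [102. 254.] [ -77.9 -179.4]
side [[264.0, 0.0], [314.0, 0.0], [314.0, 53.0], [264.0, 53.0]] ctr [1055.1 -797.6] sz [190. 351.] [-150.   117.9]
```

The pictures show all five things and the heights check out (tall 99, jar 54, tube 78, tin 46 and carton 74 mm). First move is towards the tall bottle, turning the tool to yaw 90°.

```bash
python3 -m inch '[[[100,-60,-45,0,0,0,0.17],[100,-120,-90,0,0,0,0.34],[100,-180,-135,0,0,0,0.51],[100,-240,-180,0,0,0,0.68],[100,-290,-220,0,0,0,0.85],[100,-320,-240,0,0,0,1.02],[100,-330,-250,0,0,0,1.19],[100,-330,-250,0,0,0,1.34]]]'; python3 - <<'E'
from plant import env
import cv2,pickle
i=env.camera_info("wrist");im=env.read_camera("wrist");cv2.imwrite("pics/w1.png",im[:,:,::-1]);pickle.dump(i,open("w1.pkl","wb"))
s=env.state();print(s["tcp_pos"],s["eef_rot"])
E
```

```text
time: 1.15
tcp_pos: [0.415, 0.31, 0.2483]
eef_rot: [3.141, 0.001, 1.559]
force: [-0.8, -0.0, -0.9]
width: 0.0852
finger_force: 0.0
[0.41347183 0.3122243  0.24810564] [-3.14139177e+00  4.51364024e-04  1.55945064e+00]
```

View pics/w1.png

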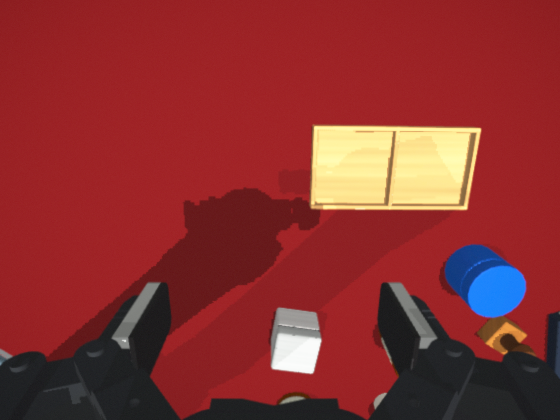

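The wrist view shows tray2 with rim corners at about (313,125), (480,128), (468,206) and (311,205), and the tin at (297,340). I will triangulate the tray corners against the top view.

```bash
python3 - <<'E'
from h import *
import pickle
i=pickle.load(open("w1.pkl","rb"));im=cv2.imread("pics/w1.png")
hsv=cv2.cvtColor(im,cv2.COLOR_BGR2HSV)
m=(hsv[...,0]>12)&(hsv[...,0]<35)&(hsv[...,2]>90)&(hsv[...,1]>40)
c=max(blobs(im,m),key=cv2.contourArea)
q=cv2.approxPolyDP(cv2.convexHull(c),6,True)[:,0];print(q.tolist())
for p in q: print(p,onz(i,p,.014)[:2].round(4),onz(i,p,0)[:2].round(4))
it=env.camera_info("top")
# far (+y) corners w1 TL,TR vs top image left corners: 
print(tri(i,(313,125),it,(91,302)),tri(i,(480,128),it,(96,222)))
print("tin top ctr",onz(i,(297,350),.052))
E
```

```text
[[313, 126], [480, 128], [466, 209], [312, 208]]
[313 126] [0.4527 0.3595] [0.4541 0.3582]
[480 128] [0.6159 0.3565] [0.6238 0.3552]
[466 209] [0.6145 0.2736] [0.6223 0.269 ]
[312 208] [0.4534 0.2766] [0.4548 0.2721]
(array([0.45408986, 0.36040051, 0.01039819]), np.float64(0.002152774338819271)) (array([0.61616931, 0.35756583, 0.0162753 ]), np.float64(0.003142007692057432))
tin top ctr [0.43681942 0.13006666 0.052     ]
```

```bash
python3 -m inch '[[[100,-55,43,20,0,0,0],[100,-110,86,40,0,0,0],[100,-160,128,60,0,0,0],[100,-191,151,80,0,0,0],[100,-191,151,88,0,0,0],[100,-191,151,88,0,0,0]]]'; python3 - <<'E'
from h import *
i=env.camera_info("wrist");im=env.read_camera("wrist");cv2.imwrite("pics/w2.png",im[:,:,::-1])
s=env.state();print(s["tcp_pos"],s["eef_rot"])
it=env.camera_info("top");t=env.read_camera("top")
R=Ro.from_euler("xyz",s["eef_rot"]).as_matrix()
K=i["mtx"];
for z in(.1,.07):
  P=np.array([[.5634,.1191,z]]);print(cv2.projectPoints(P,i["rvec"],i["tvec"],K,np.array([i["k1"],0,0,0.]))[0])
E
```

```text
time: 1.95
tcp_pos: [0.5623, 0.1242, 0.1588]
eef_rot: [-3.138, 0.001, 1.574]
force: [1.0, 1.0, -0.5]
width: 0.0856
finger_force: 0.0
[0.56248792 0.1258307  0.15964284] [-3.13960211e+00 -6.03221395e-04  1.57580373e+00]
[[[277.26072323 256.7197719 ]]]
[[[277.03160635 236.27896239]]]
```

View pics/w2.png

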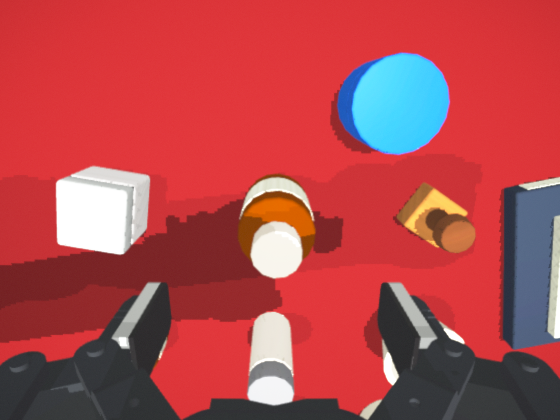

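The wrist view shows the tall bottle centred between the fingers, with its cap at (276,248). The way down is clear. Descend and grip.

```bash
python3 -m inch '[[[100,-2,0,50,0,0,0],[100,-3,0,90,0,0,0],[100,-3,0,105,0,0,0],[100,-3,0,105,0,0,0],[0,-3,0,105,0,0,0],[0,-3,0,105,0,0,0],[0,-3,0,105,0,0,0],[0,-3,0,105,0,0,0]]]'; python3 -m inch '[[[0,0,0,0,0,0,0],[0,0,0,0,0,0,0],[0,0,0,-20,0,0,0],[0,0,0,-60,0,0,0],[0,0,0,-100,0,0,0],[0,0,0,-120,0,0,0]]]'
```

```text
time: 3.05
tcp_pos: [0.5646, 0.1215, 0.0573]
eef_rot: [3.14, -0.002, 1.573]
force: [-1.4, 0.6, 5.4]
width: 0.0483
finger_force: 61.8
time: 3.8
tcp_pos: [0.5651, 0.121, 0.1788]
eef_rot: [3.137, -0.002, 1.572]
force: [1.4, 0.0, -3.3]
width: 0.048
finger_force: 62.6
```

```bash
python3 -m inch '[[[0,40,2,0,0,0,0],[0,90,4,0,0,0,0],[0,140,6,0,0,0,0],[0,180,8,0,0,0,0],[0,196,9,0,0,0,0],[0,196,9,40,0,0,0],[0,196,9,80,0,0,0],[0,196,9,100,0,0,0]]]'; python3 -m inch '[[[0,0,0,6,0,0,0],[0,0,0,10,0,0,0],[0,0,0,12,0,0,0],[0,0,0,12,0,0,0]]]'
```

```text
time: 4.8
tcp_pos: [0.5705, 0.314, 0.0725]
eef_rot: [-3.137, 0.004, 1.571]
force: [-0.1, -0.6, -2.0]
width: 0.0484
finger_force: 62.5
time: 5.3
tcp_pos: [0.5728, 0.3175, 0.0643]
eef_rot: [3.14, -0.001, 1.573]
force: [0.5, -0.4, -2.2]
width: 0.0481
finger_force: 62.5
```

```bash
python3 - <<'E'
from plant import env
import cv2,numpy as np
s=env.state();print(s["tcp_pos"],s["force"])
a=env.read_camera("wrist")[:,:,::-1];b=env.read_camera("side")[:,:,::-1]
b=cv2.resize(b[250:400,160:320],None,fx=2.8,fy=2.8)
v=np.hstack([cv2.resize(a,None,fx=.62,fy=.62),b[:260]]) if 0 else b
cv2.imwrite("pics/p1.png",np.ascontiguousarray(b))
E
```

```text
[0.57278358 0.31748763 0.06432465] [ 0.46464939 -0.443314   -2.15564262]
```

View pics/p1.png

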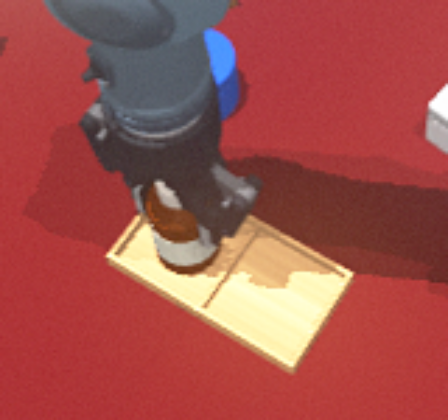

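The side crop shows the bottle over the left (far) cell at (188,265), not yet touching, since the force is still its weight. Lower it slowly.

```bash
python3 -m inch '[[[0,0,0,1,0,0,0],[0,0,0,2,0,0,0],[0,0,0,2,0,0,0]]]';python3 -m inch '[[[0,0,0,0.7,0,0,0],[0,0,0,1.5,0,0,0],[0,0,0,1.5,0,0,0]]]'
```

```text
time: 5.78
tcp_pos: [0.5722, 0.3172, 0.0615]
eef_rot: [3.142, -0.0, 1.573]
force: [-0.7, 0.1, -0.2]
width: 0.0482
finger_force: 62.6
time: 6.15
tcp_pos: [0.5722, 0.3173, 0.0614]
eef_rot: [-3.141, -0.001, 1.573]
force: [-3.8, -1.2, 8.0]
width: 0.0482
finger_force: 63.7
```

```bash
python3 -m inch '[[[60,0,0,0,0,0,0],[85,0,0,0,0,0,0],[100,0,0,0,0,0,0],[100,0,0,0,0,0,0],[100,0,0,-40,0,0,0],[100,0,0,-90,0,0,0],[100,0,0,-120,0,0,0]]]';python3 -m inch '[[[100,-50,-1,0,0,0,0.15],[100,-112,-2,0,0,0,0.3],[100,-174,-3,0,0,0,0.45],[100,-236,-4,0,0,0,0.6],[100,-298,-5,0,0,0,0.7],[100,-360,-6,0,0,0,0.7],[100,-415,-7,0,0,0,0.7],[100,-429,-7,0,0,0,0.7]]]'; python3 - <<'E'
from h import *
i=env.camera_info("wrist");im=env.read_camera("wrist");cv2.imwrite("pics/w3.png",im[:,:,::-1])
s=env.state();print(s["tcp_pos"],s["eef_rot"])
a=env.read_camera("top");cv2.imwrite("pics/t3.png",a[:,:,::-1])
P=np.array([[.5656,-.1114,.075]]);print(cv2.projectPoints(P,i["rvec"],i["tvec"],i["mtx"],np.array([i["k1"],0,0,0.]))[0])
E
```

```text
time: 7.02
tcp_pos: [0.5735, 0.3174, 0.1826]
eef_rot: [3.138, -0.002, 1.572]
force: [0.6, -0.3, 0.3]
width: 0.0854
finger_force: 0.0
time: 8.02
tcp_pos: [0.5648, -0.1182, 0.1804]
eef_rot: [3.139, 0.001, 0.864]
force: [0.8, 0.3, -0.4]
width: 0.0853
finger_force: 0.0
[ 0.56511174 -0.11768556  0.18031127] [3.13930304e+00 1.35884800e-03 8.65073552e-01]
[[[269.1029733  210.89773959]]]
```

View pics/w3.png

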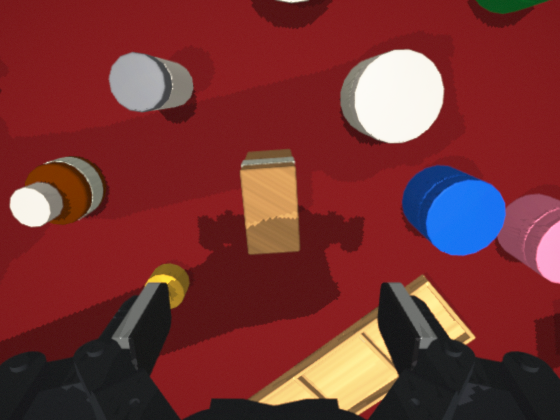

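The wrist view shows the carton top centred at (271,209), against (269,211) predicted. It is turned about 4° from the tool, and the room for the fingers is free.

```bash
python3 -m inch '[[[100,6,-3,20,0,0,-0.06],[100,6,-3,70,0,0,-0.06],[100,6,-3,115,0,0,-0.06],[100,6,-3,136,0,0,-0.06],[100,6,-3,137,0,0,-0.06],[0,6,-3,137,0,0,-0.06],[0,6,-3,137,0,0,-0.06],[0,6,-3,137,0,0,-0.06]]]'; python3 -m inch '[[[0,0,0,0,0,0,0],[0,0,0,0,0,0,0],[0,0,0,0,0,0,0],[0,0,0,0,0,0,0]]]';  python3 -m inch '[[[0,0,0,-20,0,0,0],[0,0,0,-70,0,0,0],[0,0,0,-120,0,0,0],[0,0,0,-150,0,0,0],[0,0,0,-150,0,0,0]]]'
```

```text
time: 9.12
tcp_pos: [0.5692, -0.1058, 0.0446]
eef_rot: [3.138, -0.002, 0.933]
force: [-0.5, 0.6, 0.5]
width: 0.0354
finger_force: 59.8
time: 9.62
tcp_pos: [0.5692, -0.1058, 0.0444]
eef_rot: [3.139, -0.002, 0.932]
force: [0.1, 0.7, 5.8]
width: 0.0356
finger_force: 60.5
time: 10.25
tcp_pos: [0.5693, -0.1061, 0.1962]
eef_rot: [3.137, -0.004, 0.932]
force: [-0.6, 0.7, -0.7]
width: 0.035
finger_force: 60.0
```

```bash
python3 -m inch '[[[0,30,-32,0,0,0,0],[0,70,-74,0,0,0,-0.12],[0,112,-118,0,0,0,-0.24],[0,154,-162,0,0,0,-0.36],[0,196,-206,0,0,0,-0.48],[0,238,-250,0,0,0,-0.6],[0,280,-295,0,0,0,-0.62],[0,300,-316,0,0,0,-0.62]]]'; python3 -m inch '[[[0,0,0,0,0,0,0],[0,0,0,0,0,0,0],[0,0,0,0,0,0,0]]]';python3 - <<'E'
from h import *
i=env.camera_info("wrist");im=env.read_camera("wrist");cv2.imwrite("pics/w4.png",im[:,:,::-1])
s=env.state();print(s["tcp_pos"],s["eef_rot"],s["force"])
E
```

```text
time: 11.25
tcp_pos: [0.4887, 0.3284, 0.1907]
eef_rot: [-3.138, 0.0, 1.56]
force: [0.7, -0.7, -0.1]
width: 0.0352
finger_force: 60.0
time: 11.62
tcp_pos: [0.4929, 0.321, 0.1923]
eef_rot: [-3.141, 0.002, 1.549]
force: [-0.0, 0.3, -1.3]
width: 0.0357
finger_force: 60.0
[0.49301015 0.32132481 0.19250742] [-3.14126473e+00  1.06477327e-03  1.54919718e+00] [-0.0729171   0.61077239 -0.82956904]
```

View pics/w4.png

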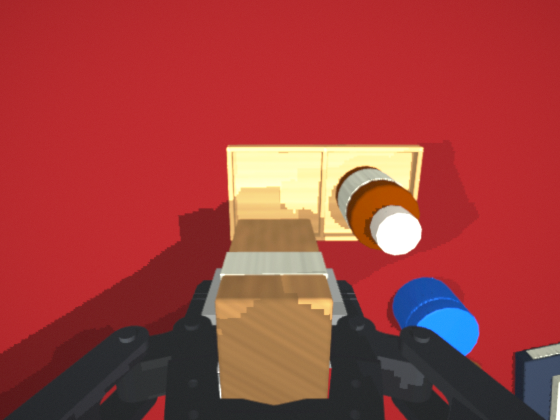

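The wrist view shows the tall bottle standing in its cell. The carton's lower far edge is at (237–315,220), which gives its offset in the hand.

```bash
python3 - <<'E'
from h import *
i=env.camera_info("wrist"); print(env.state()["tcp_pos"])
for p in((237,220),(315,220)): print(onz(i,p,.148))
for p in((232,150),(322,151),(230,240)): print("rim",onz(i,p,.014))
E
python3 -m inch '[[[0,0,0,50,0,0,0],[0,0,0,100,0,0,0],[0,0,0,130,0,0,0],[0,0,0,137,0,0,0],[0,0,0,139,0,0,0],[0,0,0,139,0,0,0]]]'
```

```text
[0.49301015 0.32132481 0.19250742]
[0.47466801 0.34318425 0.148     ]
[0.51308481 0.34235178 0.148     ]
rim [0.45826675 0.35751012 0.014     ]
rim [0.53292196 0.35505645 0.014     ]
rim [0.45179471 0.27694248 0.014     ]
time: 12.42
tcp_pos: [0.4938, 0.3243, 0.0554]
eef_rot: [3.139, -0.002, 1.552]
force: [0.5, 0.8, -1.4]
width: 0.0355
finger_force: 60.1
```

```bash
python3 -m inch '[[[0,0,0,2.5,0,0,0],[0,0,0,5,0,0,0],[0,0,0,6,0,0,0],[0,0,0,6,0,0,0]]]';python3 -m inch '[[[0,0,0,0.7,0,0,0],[0,0,0,1.5,0,0,0],[0,0,0,1.5,0,0,0]]]'
```

```text
time: 12.92
tcp_pos: [0.4925, 0.324, 0.0484]
eef_rot: [-3.141, -0.0, 1.553]
force: [-2.6, -0.7, 5.1]
width: 0.0353
finger_force: 60.6
time: 13.3
tcp_pos: [0.4925, 0.324, 0.0484]
eef_rot: [-3.14, -0.001, 1.553]
force: [-4.5, -3.1, 13.4]
width: 0.0355
finger_force: 62.0
```

```bash
python3 -m inch '[[[62,0,0,-1,0,0,0],[62,0,0,-1,0,0,0],[62,0,0,-1,0,0,0],[62,0,0,-1,0,0,0],[62,0,0,-40,0,0,0],[62,0,0,-90,0,0,0],[100,0,0,-140,0,0,0],[100,0,0,-140,0,0,0]]]';python3 -m inch '[[[100,-45,20,0,0,0,0],[100,-105,45,0,0,0,0],[100,-160,70,0,0,0,0],[100,-215,94,0,0,0,0],[100,-270,118,0,0,0,0],[100,-325,142,0,0,0,0],[100,-380,165,0,0,0,0],[100,-432,175,0,0,0,0]]]'; python3 -m inch '[[[100,0,0,0,0,0,0],[100,0,0,0,0,0,0]]]'; python3 - <<'E'
from h import *
i=env.camera_info("wrist");im=env.read_camera("wrist");cv2.imwrite("pics/w5.png",im[:,:,::-1])
s=env.state();print(s["tcp_pos"],s["eef_rot"])
hsv=cv2.cvtColor(im,cv2.COLOR_RGB2HSV)
for c in blobs(im,(hsv[...,1]<40)&(hsv[...,2]>170),800):
    (u,v),r=cv2.minEnclosingCircle(c); print((u,v),r,cv2.fitEllipse(c),onz(i,(u,v),.056),onz(i,cv2.fitEllipse(c)[0],.056))
P=np.array([[.6765,-.1115,.056]]);print(cv2.projectPoints(P,i["rvec"],i["tvec"],i["mtx"],np.array([i["k1"],0,0,0.]))[0])
E
```

```text
time: 14.3
tcp_pos: [0.4958, 0.3256, 0.1914]
eef_rot: [3.134, -0.007, 1.552]
force: [-0.1, 1.3, -0.5]
width: 0.0851
finger_force: 0.0
time: 15.3
tcp_pos: [0.6598, -0.1131, 0.1846]
eef_rot: [-3.14, 0.0, 1.553]
force: [0.7, 0.7, 0.6]
width: 0.0853
finger_force: 0.0
time: 15.55
tcp_pos: [0.6588, -0.1109, 0.1848]
eef_rot: [-3.139, -0.001, 1.552]
force: [0.5, 0.5, -0.1]
width: 0.085
finger_force: 0.0
[ 0.65909964 -0.1091866   0.18486563] [-3.13940694e+00 -1.71912939e-03  1.55461961e+00]
(300.4797668457031, 207.159912109375) 39.81561279296875 ((302.6875, 198.8531494140625), (54.151100158691406, 81.36141967773438), 99.0999984741211) [ 0.67722244 -0.10954989  0.056     ] [ 0.67879601 -0.10328186  0.056     ]
(515.5, 14.5) 45.853126525878906 ((504.52056884765625, 13.863251686096191), (31.05025863647461, 109.65170288085938), 83.68921661376953) [0.81371555 0.01632898 0.056     ] [0.80649142 0.01665264 0.056     ]
(308.5, 39.78089904785156) 53.31773376464844 ((308.0243225097656, 40.557090759277344), (91.82196807861328, 95.56895446777344), 31.287872314453125) [0.68205913 0.00227198 0.056     ] [0.68175888 0.00181855 0.056     ]
[[[299.4803476  209.72488898]]]
```

View pics/w5.png

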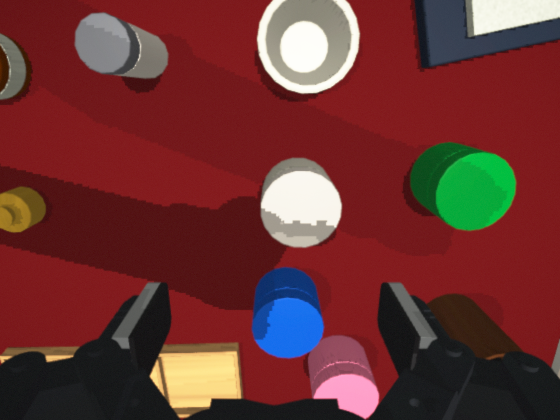

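The wrist view shows the solid white lid at (301,206), against (299,210) predicted. The blue look-alike is at (287,315) and the mortar at (308,45), both clear of the fingers.

```bash
python3 -m inch '[[[100,0,18,10,0,0,0],[100,0,18,60,0,0,0],[100,0,18,110,0,0,0],[100,0,18,140,0,0,0],[100,0,18,149,0,0,0],[100,0,18,149,0,0,0],[0,0,18,149,0,0,0],[0,0,18,149,0,0,0]]]'; python3 -m inch '[[[0,0,0,0,0,0,0],[0,0,0,0,0,0,0],[0,0,0,0,0,0,0]]]';  python3 -m inch '[[[0,0,0,-20,0,0,0],[0,0,0,-70,0,0,0],[0,0,0,-120,0,0,0],[0,0,0,-150,0,0,0],[0,0,0,-150,0,0,0]]]'; python3 - <<'E'
from h import *
i=env.camera_info("wrist");im=env.read_camera("wrist");cv2.imwrite("pics/w6.png",im[:,:,::-1])
s=env.state();print(s["tcp_pos"],s["eef_rot"])
E
```

```text
time: 16.6
tcp_pos: [0.6797, -0.112, 0.0401]
eef_rot: [3.137, 0.0, 1.553]
force: [0.7, -0.3, -1.7]
width: 0.0584
finger_force: 64.4
time: 16.98
tcp_pos: [0.6796, -0.112, 0.0399]
eef_rot: [3.137, 0.0, 1.553]
force: [-0.0, 0.4, 6.6]
width: 0.0585
finger_force: 65.2
time: 17.6
tcp_pos: [0.6795, -0.1126, 0.1913]
eef_rot: [3.135, 0.001, 1.552]
force: [0.5, -0.0, -1.0]
width: 0.0588
finger_force: 64.9
[ 0.67780511 -0.11182052  0.18841924] [ 3.13958092e+00 -1.93154742e-04  1.55254995e+00]
```

```bash
python3 -m inch '[[[0,-25,-12,0,0,0,0],[0,-70,-33,0,0,0,0],[0,-115,-54,0,0,0,0],[0,-160,-75,0,0,0,0],[0,-195,-92,0,0,0,0],[0,-205,-97,0,0,0,0],[0,-205,-97,0,0,0,0],[0,-205,-97,0,0,0,0]]]'; python3 - <<'E'
from h import *
i=env.camera_info("wrist");im=env.read_camera("wrist");cv2.imwrite("pics/w7.png",im[:,:,::-1])
import pickle;pickle.dump(i,open("w7.pkl","wb"))
s=env.state();print(s["tcp_pos"],s["eef_rot"])
E
```

```text
time: 18.65
tcp_pos: [0.5783, -0.3117, 0.1861]
eef_rot: [-3.141, -0.002, 1.557]
force: [0.2, 0.2, -2.0]
width: 0.0583
finger_force: 64.9
[ 0.5784851  -0.31166534  0.18639925] [-3.14119256e+00 -2.03640118e-03  1.55714226e+00]
```

View pics/w7.png

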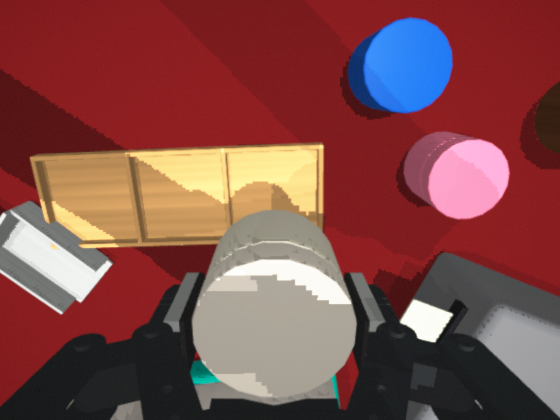

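The wrist view shows tray3's rim at (33,156) and (323,145), with dividers at (131,152) and (225,148). The scoop at (55,255) lies just beside the tray.

```bash
python3 - <<'E'
from h import *
import pickle
i=pickle.load(open("w7.pkl","rb"))
for p in((33,156),(131,153),(226,148),(323,145),(50,247),(322,238)): print(p,(onz(i,p,.014)*1e3).round(1)[:2])
it=env.camera_info("top")
t=cv2.imread("pics/t3.png")
for p in((401,219),(441,218),(451,339),(411,342)): print("top",p,(onz(it,p,.014)*1e3).round(1)[:2])
im=cv2.imread("pics/w7.png");
E
```

```text
(33, 156) [ 378. -276.]
(131, 153) [ 460.9 -275.2]
(226, 148) [ 539.2 -272.5]
(323, 145) [ 617.8 -271.2]
(50, 247) [ 375.5 -357.9]
(322, 238) [ 619.1 -352.3]
top (401, 219) [ 617.1 -272.2]
top (441, 218) [ 618.2 -355.3]
top (451, 339) [ 377.2 -355.8]
top (411, 342) [ 372.8 -276.4]
```

```bash
python3 -m inch '[[[0,-3,-1,50,0,0,0],[0,-3,-1,100,0,0,0],[0,-3,-1,125,0,0,0],[0,-3,-1,134,0,0,0],[0,-3,-1,136,0,0,0],[0,-3,-1,138,0,0,0],[0,-3,-1,139,0,0,0],[0,-3,-1,139,0,0,0]]]'
```

```text
time: 19.7
tcp_pos: [0.5763, -0.3181, 0.0491]
eef_rot: [3.14, 0.0, 1.553]
force: [0.4, 0.1, -1.3]
width: 0.0586
finger_force: 64.9
```

```bash
python3 -m inch '[[[0,3,1,1,0,0,0],[0,3,1,2.5,0,0,0],[0,3,1,4,0,0,0],[0,3,1,4,0,0,0]]]';python3 -m inch '[[[0,0,0,0.7,0,0,0],[0,0,0,1.4,0,0,0],[0,0,0,1.4,0,0,0]]]'
```

```text
time: 20.2
tcp_pos: [0.5768, -0.3149, 0.0441]
eef_rot: [-3.141, -0.0, 1.553]
force: [0.1, -0.6, -1.9]
width: 0.0588
finger_force: 65.2
time: 20.58
tcp_pos: [0.5768, -0.315, 0.0439]
eef_rot: [-3.142, -0.001, 1.553]
force: [-2.3, 2.0, 5.2]
width: 0.0585
finger_force: 65.7
```

```bash
python3 -m inch '[[[100,0,0,-1,0,0,0],[100,0,0,-1,0,0,0],[100,0,0,-1,0,0,0],[100,0,0,-1,0,0,0],[100,0,0,-40,0,0,0],[100,0,0,-90,0,0,0],[100,0,0,-140,0,0,0],[100,0,0,-140,0,0,0]]]';python3 -m inch '[[[100,45,-3,0,0,0,0],[100,105,-7,0,0,0,0],[100,165,-11,0,0,0,0],[100,225,-15,0,0,0,0],[100,280,-19,0,0,0,0],[100,315,-22,0,0,0,0],[100,315,-22,0,0,0,0],[100,315,-22,0,0,0,0]]]'; python3 - <<'E'
from h import *
i=env.camera_info("wrist");im=env.read_camera("wrist");cv2.imwrite("pics/w8.png",im[:,:,::-1])
s=env.state();print(s["tcp_pos"],s["eef_rot"])
P=np.array([[.5603,.0010,.080]]);p=cv2.projectPoints(P,i["rvec"],i["tvec"],i["mtx"],np.array([i["k1"],0,0,0.]))[0].ravel();print(p)
hsv=cv2.cvtColor(im,cv2.COLOR_RGB2HSV);a,b=p.astype(int)
for c in blobs(im,(hsv[...,1]<60)&(hsv[...,2]>70),300,(a-60,b-80,a+60,b+60)):
    (u,v),r=cv2.minEnclosingCircle(c); x,y,w,h=cv2.boundingRect(c);print((u,v),r,(x,y,w,h),onz(i,(x+w/2,y+h-w/2),.08))
E
```

```text
time: 21.58
tcp_pos: [0.5799, -0.3174, 0.1886]
eef_rot: [3.132, 0.005, 1.552]
force: [-0.1, 0.4, 0.1]
width: 0.0854
finger_force: 0.0
time: 22.58
tcp_pos: [0.56, -0.0006, 0.1822]
eef_rot: [-3.14, 0.001, 1.552]
force: [-0.1, -0.0, -0.3]
width: 0.0851
finger_force: 0.0
[ 0.56018631 -0.00159458  0.18244147] [-3.14089713e+00  1.35977078e-03  1.55029326e+00]
[275.39596594 218.93681571]
(273.0, 205.5) 35.72473907470703 (249, 170, 51, 72) [0.55974088 0.00271027 0.08      ]
```

The tube measures (560,2) mm, with the TCP at (560,-1). Grasp it.

```bash
python3 -m inch '[[[100,2,0,20,0,0,0],[100,2,0,70,0,0,0],[100,2,0,115,0,0,0],[100,2,0,134,0,0,0],[100,2,0,136,0,0,0],[100,2,0,136,0,0,0],[0,2,0,136,0,0,0],[0,2,0,136,0,0,0]]]'; python3 -m inch '[[[0,0,0,0,0,0,0],[0,0,0,0,0,0,0],[0,0,0,0,0,0,0],[0,0,0,0,0,0,0],[0,0,0,0,0,0,0]]]';  python3 -m inch '[[[0,0,0,-20,0,0,0],[0,0,0,-70,0,0,0],[0,0,0,-120,0,0,0],[0,0,0,-140,0,0,0],[0,0,0,-140,0,0,0]]]'
```

```text
time: 23.62
tcp_pos: [0.5617, 0.0027, 0.0482]
eef_rot: [3.139, -0.001, 1.553]
force: [0.4, -0.8, -0.5]
width: 0.0519
finger_force: 0.0
time: 24.25
tcp_pos: [0.5611, 0.0027, 0.0477]
eef_rot: [3.141, -0.001, 1.553]
force: [-1.5, -0.4, 6.6]
width: 0.033
finger_force: 59.3
time: 24.88
tcp_pos: [0.5617, 0.0026, 0.1887]
eef_rot: [3.138, -0.001, 1.553]
force: [0.4, 0.1, -1.0]
width: 0.0328
finger_force: 59.6
```

```bash
python3 -m inch '[[[0,-40,-8,0,0,0,0],[0,-95,-18,0,0,0,0],[0,-150,-28,0,0,0,0],[0,-205,-38,0,0,0,0],[0,-260,-48,0,0,0,0],[0,-305,-56,0,0,0,0],[0,-318,-58,0,0,0,0],[0,-318,-58,0,0,0,0]]]'; python3 -m inch '[[[0,0,0,0,0,0,0],[0,0,0,50,0,0,0],[0,0,0,100,0,0,0],[0,0,0,122,0,0,0],[0,0,0,129,0,0,0],[0,0,0,130,0,0,0],[0,0,0,130,0,0,0]]]'
```

```text
time: 25.88
tcp_pos: [0.4956, -0.3143, 0.1851]
eef_rot: [-3.138, -0.001, 1.551]
force: [-0.2, 0.9, -0.6]
width: 0.0329
finger_force: 59.6
time: 26.75
tcp_pos: [0.4983, -0.3153, 0.0587]
eef_rot: [3.138, 0.001, 1.553]
force: [-0.1, 0.1, -0.5]
width: 0.0331
finger_force: 59.6
```

```bash
python3 -m inch '[[[0,0,0,2,0,0,0],[0,0,0,4,0,0,0],[0,0,0,6,0,0,0],[0,0,0,6,0,0,0]]]';python3 -m inch '[[[0,0,0,0.7,0,0,0],[0,0,0,1.4,0,0,0],[0,0,0,1.4,0,0,0]]]'
```

```text
time: 27.25
tcp_pos: [0.4971, -0.3146, 0.0518]
eef_rot: [3.141, -0.001, 1.553]
force: [-1.6, 1.0, 5.2]
width: 0.0326
finger_force: 60.0
time: 27.62
tcp_pos: [0.4971, -0.3147, 0.0517]
eef_rot: [3.141, -0.002, 1.552]
force: [-4.7, 2.8, 14.7]
width: 0.0332
finger_force: 60.8
```

```bash
python3 -m inch '[[[56,0,0,-1,0,0,0],[56,0,0,-1,0,0,0],[56,0,0,-1,0,0,0],[56,0,0,-40,0,0,0],[56,0,0,-90,0,0,0],[100,0,0,-140,0,0,0],[100,0,0,-140,0,0,0]]]';python3 -m inch '[[[100,55,-8,0,0,0,0],[100,115,-17,0,0,0,0],[100,175,-26,0,0,0,0],[100,235,-35,0,0,0,0.05],[100,295,-45,0,0,0,0.1],[100,355,-55,0,0,0,0.145],[100,410,-63,0,0,0,0.145],[100,436,-68,0,0,0,0.145]]]'; python3 -m inch '[[[100,0,0,0,0,0,0],[100,0,0,0,0,0,0]]]'; python3 - <<'E'
from h import *
i=env.camera_info("wrist");im=env.read_camera("wrist");cv2.imwrite("pics/w9.png",im[:,:,::-1])
s=env.state();print(s["tcp_pos"],s["eef_rot"])
P=np.array([[.437,.122,.052]]);p=cv2.projectPoints(P,i["rvec"],i["tvec"],i["mtx"],np.array([i["k1"],0,0,0.]))[0].ravel();print(p)
E
```

```text
time: 28.5
tcp_pos: [0.4996, -0.3167, 0.1941]
eef_rot: [3.133, 0.004, 1.552]
force: [1.4, 0.4, -0.6]
width: 0.0815
finger_force: 0.0
time: 29.5
tcp_pos: [0.435, 0.1263, 0.1884]
eef_rot: [-3.14, 0.0, 1.414]
force: [0.1, 0.0, 0.1]
width: 0.0853
finger_force: 0.0
time: 29.75
tcp_pos: [0.4364, 0.1213, 0.1887]
eef_rot: [-3.141, 0.002, 1.406]
force: [-0.7, -0.6, 0.5]
width: 0.0854
finger_force: 0.0
[0.43662192 0.12088338 0.18891262] [-3.14078241e+00  1.25999108e-03  1.40521196e+00]
[275.71571728 204.49265251]
```

View pics/w9.png

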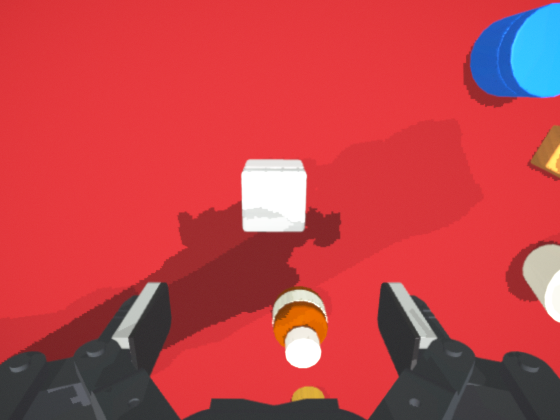

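The wrist view shows the tin's top centred at (274,201), square with the tool, and the short bottle well behind at (302,325). Grasp it.

```bash
python3 -m inch '[[[100,1,0,30,0,0,0],[100,1,0,85,0,0,0],[100,1,0,130,0,0,0],[100,1,0,150,0,0,0],[100,1,0,153,0,0,0],[100,1,0,153,0,0,0],[0,1,0,153,0,0,0],[0,1,0,153,0,0,0]]]'; python3 -m inch '[[[0,0,0,0,0,0,0],[0,0,0,0,0,0,0],[0,0,0,0,0,0,0],[0,0,0,0,0,0,0],[0,0,0,0,0,0,0]]]';  python3 -m inch '[[[0,0,0,-20,0,0,0],[0,0,0,-70,0,0,0],[0,0,0,-120,0,0,0],[0,0,0,-150,0,0,0],[0,0,0,-150,0,0,0]]]'
```

```text
time: 30.8
tcp_pos: [0.4378, 0.1241, 0.0375]
eef_rot: [3.14, -0.002, 1.408]
force: [-0.1, 0.4, -1.4]
width: 0.0518
finger_force: 0.0
time: 31.42
tcp_pos: [0.4379, 0.1243, 0.0376]
eef_rot: [3.14, -0.002, 1.408]
force: [-1.0, 0.2, 7.5]
width: 0.0471
finger_force: 62.7
time: 32.05
tcp_pos: [0.4387, 0.1247, 0.1889]
eef_rot: [3.137, -0.005, 1.408]
force: [-0.2, 1.1, -1.4]
width: 0.0472
finger_force: 62.0
```

```bash
python3 -m inch '[[[0,-40,4,0,0,0,0],[0,-95,10,0,0,0,-0.04],[0,-150,17,0,0,0,-0.08],[0,-205,23,0,0,0,-0.12],[0,-260,30,0,0,0,-0.16],[0,-315,36,0,0,0,-0.18],[0,-370,43,0,0,0,-0.18],[0,-420,48,0,0,0,-0.18]]]'; python3 -m inch '[[[0,-16,-1,0,0,0,0],[0,-16,-1,0,0,0,0],[0,-16,-1,0,0,0,0]]]'; python3 - <<'E'
from h import *
i=env.camera_info("wrist");im=env.read_camera("wrist");cv2.imwrite("pics/w10.png",im[:,:,::-1])
s=env.state();print(s["tcp_pos"],s["eef_rot"])
E
```

```text
time: 33.05
tcp_pos: [0.4149, -0.2996, 0.1849]
eef_rot: [-3.139, -0.0, 1.588]
force: [0.6, 0.2, -0.7]
width: 0.0472
finger_force: 62.0
time: 33.42
tcp_pos: [0.415, -0.3128, 0.1852]
eef_rot: [-3.139, -0.002, 1.589]
force: [-0.3, 0.2, -0.5]
width: 0.0472
finger_force: 62.0
[ 0.4153511  -0.31254497  0.18546574] [-3.14011086e+00 -1.81734208e-03  1.58997107e+00]
```

View pics/w10.png

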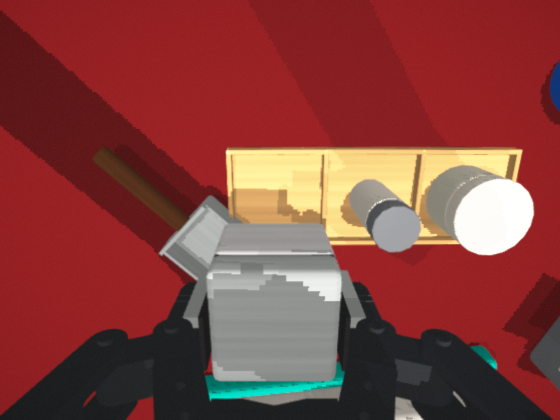

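The wrist view shows the tube at (390,222) and the jar at (488,210) standing in their cells. The scoop's corner at (211,197) is close to the last cell's outer wall, so I will measure how close.

```bash
python3 - <<'E'
from h import *
i=env.camera_info("wrist");it=env.camera_info("top");t=cv2.imread("pics/t3.png")
for p in((211,197),(240,222)):
  for z in(0,.02,.04): print(p,z,(onz(i,p,z)*1e3).round())
a=cv2.resize(t[300:380,390:500],(660,480),interpolation=cv2.INTER_CUBIC)
w=cv2.imread("pics/w10.png");b=cv2.resize(w[180:300,150:260],(440,480),interpolation=cv2.INTER_CUBIC)
cv2.imwrite("pics/sc.png",np.hstack([a[:,:380],b[:,:400]]))
E
```

```text
(211, 197) 0 [ 359. -320.    0.]
(211, 197) 0.02 [ 362. -314.   20.]
(211, 197) 0.04 [ 366. -309.   40.]
(240, 222) 0 [ 384. -343.    0.]
(240, 222) 0.02 [ 386. -336.   20.]
(240, 222) 0.04 [ 388. -329.   40.]
```

View pics/sc.png

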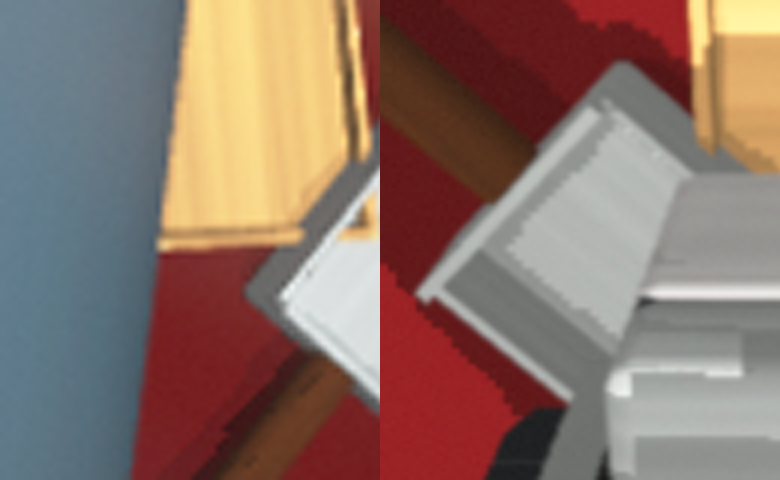

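```bash
python3 - <<'E'
from h import *
i=env.camera_info("wrist");it=env.camera_info("top");is_=env.camera_info("side")
p,e=tri(i,(210.5,195.5),it,(431.3,348.7));print((p*1e3).round(1),e*1e3)
for z in(p[2],.02,.04):
  a,b=onz(it,(431.3,348.7),z)*1e3,onz(it,(453,322.5),z)*1e3;d=(b-a)[:2];d/=np.linalg.norm(d);n=np.array([-d[1],d[0]])
  f=lambda x,y:abs(n@(np.array([x,y])-a[:2])).round(1)
  print(round(z,3),a.round(),b.round(),"edge dist: cell ctr",f(417.5,-315.7),"shifted",f(426,-307), "finger corner at 45deg grip")
s=cv2.imread("pics/side0.png");print(d,n)
E
```

```text
[ 360.4 -314.9   14.9] 1.5510619660867397
0.015 [ 360. -315.   15.] [ 409. -362.   15.] edge dist: cell ctr 39.6 shifted 51.7 finger corner at 45deg grip
0.02 [ 360. -313.   20.] [ 409. -360.   20.] edge dist: cell ctr 37.7 shifted 49.9 finger corner at 45deg grip
0.04 [ 363. -306.   40.] [ 411. -352.   40.] edge dist: cell ctr 30.4 shifted 42.6 finger corner at 45deg grip
[ 0.72345872 -0.69036764] [0.69036764 0.72345872]
```

The scoop's rim is about 15–20 mm high, and its edge runs diagonally about 39 mm from the cell's centre. I will set the tin about 6 mm off-centre, away from it.

```bash
python3 -m inch '[[[0,4,8,0,0,0,0],[0,4,8,40,0,0,0],[0,4,8,80,0,0,0],[0,4,8,100,0,0,0],[0,4,8,105,0,0,0],[0,4,8,105,0,0,0]]]'
```

```text
time: 34.22
tcp_pos: [0.4241, -0.3107, 0.0822]
eef_rot: [3.14, 0.001, 1.588]
force: [-0.1, -0.1, -0.3]
width: 0.0469
finger_force: 62.0
```

```bash
python3 -m inch '[[[0,2,-1,12,0,0,0],[0,2,-1,24,0,0,0],[0,2,-1,32,0,0,0],[0,2,-1,36,0,0,0],[0,2,-1,38,0,0,0],[0,2,-1,39.5,0,0,0],[0,2,-1,39.5,0,0,0]]]';python3 -m inch '[[[0,0,0,0.7,0,0,0],[0,0,0,1.4,0,0,0],[0,0,0,1.4,0,0,0]]]'
```

```text
time: 35.1
tcp_pos: [0.4224, -0.3085, 0.0421]
eef_rot: [3.141, 0.0, 1.588]
force: [0.4, -0.7, -1.2]
width: 0.0474
finger_force: 62.0
time: 35.48
tcp_pos: [0.4225, -0.3086, 0.0416]
eef_rot: [3.141, -0.001, 1.588]
force: [-1.1, 1.7, 7.3]
width: 0.0471
finger_force: 63.2
```

```bash
python3 -m inch '[[[63,0,0,0,0,0,0],[63,0,0,0,0,0,0],[63,0,0,0,0,0,0],[63,0,0,-30,0,0,0],[63,0,0,-80,0,0,0],[63,0,0,-130,0,0,0],[63,0,0,-180,0,0,0],[63,0,0,-200,0,0,0]]]';python3 -m inch '[[[63,50,0,0,0,0,0],[63,110,0,0,0,0,0],[63,170,0,0,0,0,0],[63,220,0,0,0,0,0],[63,250,0,0,0,0,0],[63,250,0,0,0,0,0],[63,250,0,0,0,0,0]]]'; python3 - <<'E'
from h import *
a=env.read_camera("top")[:,:,::-1];b=env.read_camera("side")[:,:,::-1]
v=np.vstack([np.hstack([cv2.resize(b[290:395,180:320],(400,300)),cv2.resize(b[115:220,315:455],(400,300))]),cv2.resize(a[130:380,60:500],(528,300)) .repeat(1,0) if 0 else np.hstack([cv2.resize(a[180:360,60:500],(734,300)),np.zeros((300,66,3),np.uint8)])])
cv2.imwrite("pics/f.png",v)
E
```

```text
time: 36.48
tcp_pos: [0.4235, -0.3097, 0.2436]
eef_rot: [3.137, 0.002, 1.587]
force: [-0.6, 0.4, 0.0]
width: 0.0542
finger_force: 0.0
time: 37.35
tcp_pos: [0.4179, -0.0594, 0.2405]
eef_rot: [-3.141, 0.0, 1.587]
force: [-0.2, -0.6, -0.3]
width: 0.0538
finger_force: 0.0
```

View pics/f.png

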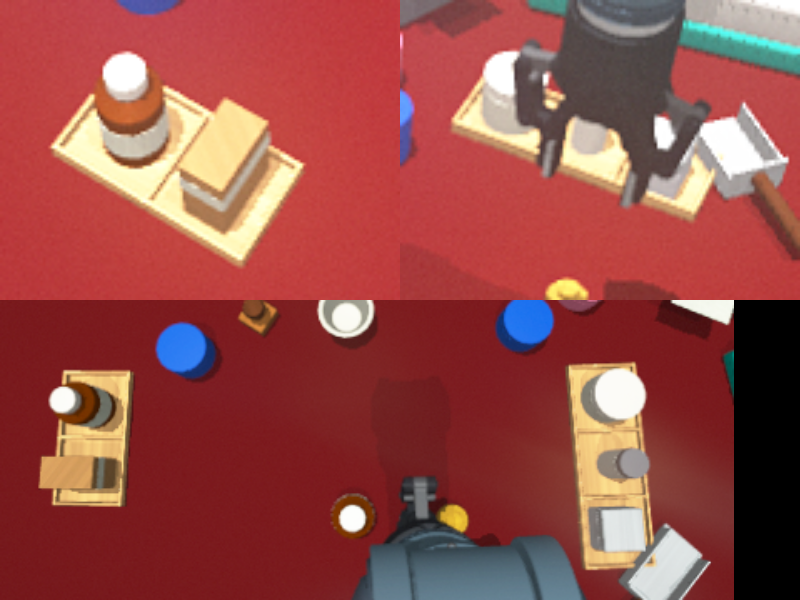

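The picture shows the bottle and carton upright in tray2's cells (upper left). The jar, tube and tin stand one per cell in tray3 (lower right), and the scoop and the other things are where they were. Hand in.

```bash
python3 -c "from plant import env; print(env.finish_job())"
```

```text
the job is handed in; nothing more can be done
None
```

Both orders are made up and the job is handed in at about 37 s: the final pictures show each of the five things upright in its own cell, and I did not touch the short bottle, mortar or stamp.

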